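Hold the bulldog clip gaping over the desk calendar's top edge

TASK

Take the calendar card out of the letter rack and stand it on the ledge of the wooden desk easel, centred, behind the lip and leaning back on the rest, without dropping it, and let go of it. Then take the big blue bulldog clip off the pen tray's rim by squeezing its levers, and bring it, spread wide open, down over the middle of the card's top edge, square to the card, so that the edge is well inside the jaws; finish while still holding it there, gaping and touching neither card nor easel, so that I can slip this month's notes under it. Do not let the clip bite the card, and leave the other things on the desk where they are.

Things in the scene. Friction and masses are not known exactly. Their poses are not given: they have to be found in the camera images.
- card_center (a point): Centre of the calendar card: stiff white board 170 mm tall (z), 150 wide (y), 6 thick (x), about 0.12 kg; red band along the top, grid of days, both faces alike, either may look out. Starts upright in a slot of the rack, free to lean a few degrees. Site axes are the card's, z up to its top edge. Pinch it across its thickness near the middle of the top edge.
- card_top (a point): Middle of the card's top edge, 85 mm above card_center along the card's z; same axes.
- card_foot (a point): Middle of the card's bottom edge, 85 mm below card_center; same axes.
- easel_seat (a point): Middle of the corner where the ledge of the fixed wooden easel meets its back rest, 34 mm above the desk. x: out of the rest's face to the easel's front, y: along the ledge, z: up the rest's face, which leans back 0.32 rad (axes lean with it). Ledge square to the rest, 130 mm long, 17 deep up to a lip 9 high. Rest 110 wide, 100 high. Seated, the card's foot centre is 3 to 14 mm out along x.
- rack: Fixed dark steel letter rack, base 118 (x) x 170 (y) x 10 mm, origin at the centre of its underside. Eight dividers across x, 14 mm apart, slots 11 mm wide, tops 75 mm above the desk. The card stands in the slot at x = +14 mm; envelopes in other slots reach at most 115 mm above the desk.
- tray: Fixed open steel pen tray, 120 (x) x 170 (y) mm, walls 4 mm thick, 55 high, origin at the centre of its underside. The clip starts clamped on the wall at +x, near its middle, hinge 16 mm above the rim. Pencils lie in the tray.
- clip_grip (a point): Point between the levers of the blue bulldog clip, 31 mm above its hinge. x: across levers and jaws, the way to squeeze; y: along the hinge; z: from jaws to levers. Clip 72 mm wide (y), 0.07 kg, levers up. Levers 56 mm wide (y), ends 44 mm above the hinge and 58 mm apart outside; squeezed flat they are parallel, 15 mm over both. It takes 5 N at first, 12 N flat: grip with about 20 N.
- clip_mouth (a point): Point between the lips of the clip's jaws, on its mid plane, 36 mm below the hinge, 67 mm below clip_grip; same axes. The jaws are hollow for 30 mm above it, up to the spring barrel; fully open, the lips are 33 mm apart inside, narrowing to 17 mm near the hinge. While the levers are squeezed the clip sinks 7 to 10 mm, away from the fingers.
- clip_jaw (a joint): Angle by which the clip's jaw at +x is turned open (rad); the other jaw mirrors it. 0: closed on the 4 mm tray wall; 0.42: fully open, levers flat. Over 0.30 is wide open.
- mug: Bystander: the black waisted cup, 76 mm across, 95 mm high, loose; origin at the centre of its underside. To be left where it is.
- glue: Bystander: the small white glue bottle with an orange cap, 30 mm across, 85 mm high, loose; origin at the centre of its underside. To be left where it is.
- mouse: Bystander: the dark computer mouse, 100 x 58 x 34 mm, loose; origin at the centre of its underside. To be left where it is.
- notes: Bystander: the block of yellow notes, 76 x 76 x 26 mm, loose; origin at the centre of its underside. To be left where it is.
- stapler: Bystander: the red and black stapler, 135 x 36 x 60 mm, loose; origin at the centre of its underside. To be left where it is.
- toy: Bystander: the green figurine, 52 mm across, 76 mm high, loose; origin at the centre of its underside. To be left where it is.
Not all that is in view belongs to the job. Leave any red look-alike of the part that bears clip_grip alone.

How it is judged:
On the way, in this order (a step that is already met when the one before it is completed fails the run):
1. the card stands on the easel's ledge, centred within 25 mm, leaning on the rest, let go and at rest (x of card_foot in the frame of easel_seat between -0.002 and 0.019 m and y of card_foot in the frame of easel_seat between -0.025 and 0.025 m and z of card_foot in the frame of easel_seat between -0.006 and 0.007 m and angle between the z axis of card_center and the z axis of easel_seat, either way round below 0.17 rad and angle between the y axis of card_center and the y axis of easel_seat, either way round below 0.15 rad and contact force between the fingers and card below 0.3 N and linear speed of card below 0.02 m/s and angular speed of card below 0.1 rad/s), for 0.3 s.
2. the clip is spread open and lifted clear of the tray (value of joint clip_jaw above 0.3 rad and height (world z) of clip_mouth above 0.065 m and contact force between clip and tray below 0.05 N and contact force between the fingers and clip above 3 N), for 0.2 s.
At the end, for the whole second after the job is handed in: Card untouched on the ledge, centred to 25 mm, within 0.17 rad of the rest. Clip held (over 3 N), jaw over 0.30 rad, square to 0.2 rad, within 20 mm of the edge's middle, edge 7 to 30 mm inside the jaws and 12 mm from mid plane, under 0.3 N on card and easel, all still (x of card_foot in the frame of easel_seat between -0.002 and 0.019 m and y of card_foot in the frame of easel_seat between -0.025 and 0.025 m and z of card_foot in the frame of easel_seat between -0.006 and 0.007 m and angle between the z axis of card_center and the z axis of easel_seat, either way round below 0.17 rad and angle between the y axis of card_center and the y axis of easel_seat, either way round below 0.15 rad and contact force between each of the fingers, clip and card below 0.3 N and value of joint clip_jaw above 0.3 rad and z of clip_mouth in the frame of card_top between -0.03 and -0.007 m and y of clip_mouth in the frame of card_top between -0.02 and 0.02 m and x of clip_mouth in the frame of card_top between -0.012 and 0.012 m and angle between the z axis of clip_mouth and the z axis of card_top, either way round below 0.2 rad and angle between the y axis of clip_mouth and the y axis of card_top, either way round below 0.2 rad and contact force between the fingers and clip above 3 N and contact force between clip and easel below 0.3 N and linear speed of each of card, clip below 0.02 m/s); the arm keeps its last pose, push and grip.
It fails at once if the clip bites the card or is pushed into it (more than 6 N) (contact force between clip and card above 6 N).
It fails at once if the card is dropped (falls faster than 0.4 m/s out of the fingers) (contact force between the fingers and card below 0.1 N and linear speed of card above 0.4 m/s).
It fails at once if a bystander is moved more than 40 mm (distance of any of mug, glue, mouse, notes, stapler, toy from where it was at the start of the episode above 0.04 m).
It also fails if it takes over 66 s, if anything falls off the work surface, if the arm or the gripper's body presses on something with over 40 N, if the wrist force passes 120 N, or if a joint passes its speed limit or range.

ROBOT

A 6-joint arm with a two-finger parallel gripper is mounted at the origin on the work surface. World frame = base frame: x ahead of the robot, y to its left, z up, the work surface at z = 0. Lengths are in m, angles in rad, forces in N, time in s.
With the tool pointing down it reaches from about 0.375 to 0.825 m from the base axis. Payload 5.5 kg.
Tool frame: the origin (TCP) lies at the very end of the fingers, on their centre line; the grasp point (between the pads) lies 19 mm behind it; z points along the fingers, y is the line along which they close (so a half turn about z gives the same grasp; the last joint's range is limited). The gripper opens to 85 mm and grips with 20 to 120 N. Pads are 22 mm wide; open, the fingers measure 114 mm over their backs; the gripper's body (76 mm by 85 mm) begins 54 mm behind the grasp point. The pads swing forward as they close: fully open they stand 13 mm farther back than shut.
Start: joints at [-1.14, 0.314, -0.047, 1.21, 0, 1.571], TCP at [0.251, -0.545, 0.231] pointing down, gripper open.
Joint ranges: [-2.67, 2.67], [-0.69, 1.73], [-1.03, 1.25], [-2.08, 2.16], [-1.42, 1.45], [-3.14, 3.14]. Speed limits (rad/s): [2.39, 2.39, 3.01, 3.14, 3.14, 3.14].

INTERFACE

Orientations are given as a rotation vector (axis times angle).
In Python, from workcell import state, grab_frame, camera_model, hand_in gives the robot as it stands.
- The arm moves only by the tool servo_tool, never from a script. Its argument "rows" is a list of rows, each a list of 3 entries, a list of its own where there are three numbers: the shift along the tool's x, y, z in units of 25 mm (1.0 is 25 mm), then the turn, a rotation vector about the tool's x, y, z in units of 10 degrees (1.0 is 10 degrees), then the closure, from -1 (fully open) to 1 (shut). A call has 1 to 10 rows; each row is the pose to reach, as a shift and turn from the pose commanded when the call began, along the tool's axes at that moment; what a row does not reach only later rows make up. A row lasts 1/8 s, in which the tool goes at most 62.5 mm and 10.7 degrees, less where a joint would pass 70% of its speed; a pose out of reach is approached as far as the arm can. A call with a gripper value outside its range is refused whole. The fingers move at their own pace and stop on an object; "grip_force" is the grip in N (left out, the last holds). Time passes only in rows, so rows that repeat a pose let the fingers close. It gives the time, the measured TCP pose, the force, the opening and the grip force at its end, in the units of the state.
- state(): the state, without advancing time (a new reading comes with each control period).
- grab_frame(name): name is "side" or "top"; returns the picture (400x640x3 uint8, red, green, blue); there is no depth.
- camera_model(name): a dict with "intrinsics" (3x3 intrinsics, pixels), "k1" (the pictures are not rectified: a ray, as slopes to the right and down, at radius r is drawn at 1 + k1 r^2 times it, then the intrinsics apply), "T" (4x4, takes a point from camera to world coordinates). Camera axes: x right, y up, looking along -z (the intrinsics and any distortion apply to the point x, -y, -z); pixel columns grow to the right and rows downward; lengths in m; the calibration is good to about 2 mm. A picture is of the moment at which its call begins. camera_model takes no time and is no camera call.
- hand_in(): hands the job in; it is judged then, once.
The state is a dict: "time_s": time; "q": joint angles; "qd": joint speeds; "joint_efforts": joint torques, N m; "ee_pos": TCP position; "eef_rot": TCP orientation; "ft_force": force on the tool from outside, world axes, zero at the start; "torque": the same for the moment, N m; "grip_width": finger opening in m; "grasp_force": force on a finger pad.
Only numpy, scipy, OpenCV 4.12 (cv2) and the standard library are available. Lean on these libraries where they do the work, as an engineer would, in place of code of your own. Each camera call takes 0.05 s, during which the arm holds its last target. There are 200 camera calls.

## Working session

There is one attempt and no reset: what is moved stays moved. The work goes in short steps, Python scripts to look and compute and a tool call to move; the robot and the scene stay as the last step left them, time stands still between calls to the robot, and variables do not carry over. Pictures are saved under pics/ and viewed, at most 10 in all, crops included, and the job is handed in when it is done.

Besides the shell and the picture viewer there is one more tool, called after "Emit:" as a command line: name --argument value ..., lists and objects as JSON in quotes. servo_tool: Moves the arm, as the interface text tells. Its arguments: {"type":"object","properties":{"rows":{"type":"array"},"grip_force":{"type":"number"}},"required":["rows"]}

```bash
mkdir -p pics
cat > h.py <<'E'
import numpy as np, cv2
from scipy.spatial.transform import Rotation as R
from workcell import state, grab_frame, camera_model, hand_in
def ray(n,u,v):
    m=camera_model(n);K=np.array(m["intrinsics"]);T=np.array(m["T"])
    d=np.array([(u-K[0,2])/K[0,0],(v-K[1,2])/K[1,1]]);s=d.copy()
    for _ in range(30): s=d/(1+m["k1"]*(s@s))
    r=T[:3,:3]@np.array([s[0],-s[1],-1]);return T[:3,3],r/np.linalg.norm(r)
def atz(n,u,v,z):
    o,r=ray(n,u,v);return o+r*(z-o[2])/r[2]
def tri(a,b):  # (name,u,v) x2 -> point, gap
    o,r=ray(*a);p,s=ray(*b);t=np.linalg.lstsq(np.c_[r,-s],p-o,rcond=None)[0]
    A=o+r*t[0];B=p+s*t[1];return (A+B)/2,np.linalg.norm(A-B)
def proj(n,P):
    m=camera_model(n);K=np.array(m["intrinsics"]);T=np.array(m["T"])
    c=T[:3,:3].T@(np.array(P)-T[:3,3]);s=np.array([c[0],-c[1]])/-c[2];s=s*(1+m["k1"]*(s@s))
    return K[:2,:2]@s+K[:2,2]
def save(n,f,crop=None,k=1):
    im=grab_frame(n)[:,:,::-1]
    if crop: x0,y0,x1,y1=crop;im=im[y0:y1,x0:x1]
    cv2.imwrite("pics/"+f,cv2.resize(im,None,fx=k,fy=k,interpolation=cv2.INTER_CUBIC))
np.set_printoptions(precision=4,suppress=True)
E
python3 - <<'E'
from h import *
a=grab_frame("side");b=grab_frame("top")
cv2.imwrite("pics/raw_side.png",a[:,:,::-1]);cv2.imwrite("pics/raw_top.png",b[:,:,::-1])
for n in("side","top"):m=camera_model(n);print(n,m)
print(state())
E
```

```text
side {'intrinsics': array([[395.8861,   0.    , 320.6142],
       [  0.    , 395.8861, 201.6416],
       [  0.    ,   0.    ,   1.    ]]), 'k1': 0.020270014744857373, 'T': array([[ 0.9772,  0.1387, -0.1608,  0.44  ],
       [-0.2123,  0.6263, -0.7501, -0.8713],
       [-0.0033,  0.7671,  0.6415,  0.8036],
       [ 0.    ,  0.    ,  0.    ,  1.    ]])}
top {'intrinsics': array([[464.6584,   0.    , 312.5589],
       [  0.    , 464.6584, 201.5779],
       [  0.    ,   0.    ,   1.    ]]), 'k1': -0.07050638325140166, 'T': array([[-0.0233,  0.9916, -0.1269,  0.4187],
       [-0.9997, -0.023 ,  0.0038, -0.0715],
       [ 0.0008,  0.127 ,  0.9919,  1.6552],
       [ 0.    ,  0.    ,  0.    ,  1.    ]])}
{'time_s': 0.1, 'q': array([-1.14  ,  0.3141, -0.048 ,  1.2102, -0.    ,  1.5708]), 'qd': array([ 0.0012, -0.0013,  0.0006, -0.0001,  0.0026,  0.0001]), 'joint_efforts': array([  0.0005, -54.0769,  34.0541,   0.0112,   0.0001,   0.    ]), 'ee_pos': array([ 0.2503, -0.5447,  0.2305]), 'eef_rot': array([-3.0675, -0.6712,  0.0005]), 'ft_force': array([-0.7954, -0.1298, -0.6414]), 'torque': array([ 0.0282, -0.0336,  0.014 ]), 'grasp_force': 0.0, 'grip_width': 0.08529351763964188}
```

View pics/raw_side.png

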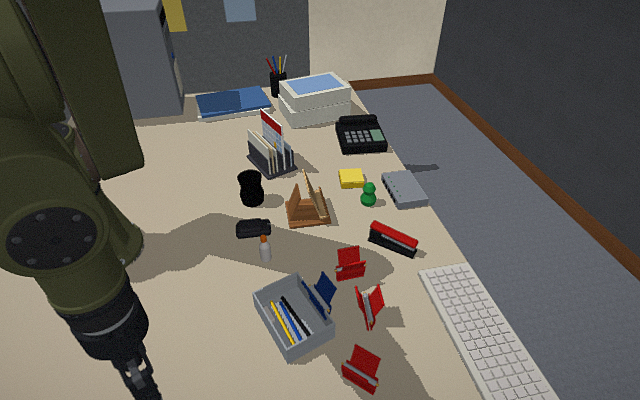

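View pics/raw_top.png

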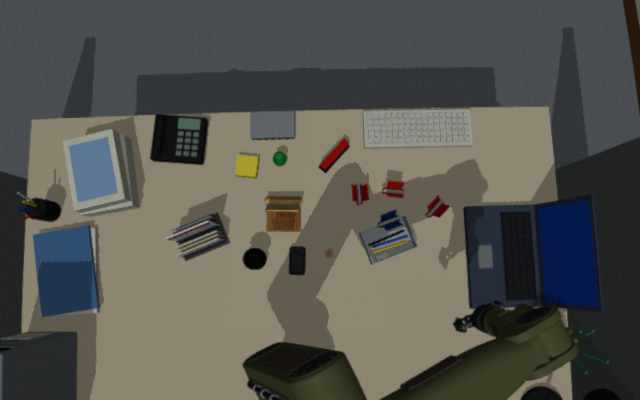

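```bash
cat >> h.py <<'E'
def tile(im,crop,k):
    x0,y0,x1,y1=crop;c=cv2.resize(im[y0:y1,x0:x1],None,fx=k,fy=k,interpolation=cv2.INTER_CUBIC)
    c=cv2.convertScaleAbs(c,alpha=1.3,beta=15)
    for x in range(-(-x0//10)*10,x1,10):
        cv2.line(c,(int((x-x0+.5)*k),0),(int((x-x0+.5)*k),6),(0,255,0),1);cv2.putText(c,str(x),(int((x-x0+.5)*k)-9,16),0,.33,(0,0,255),1)
    for y in range(-(-y0//10)*10,y1,10):
        cv2.line(c,(0,int((y-y0+.5)*k)),(6,int((y-y0+.5)*k)),(0,255,0),1);cv2.putText(c,str(y),(8,int((y-y0+.5)*k)+4),0,.33,(0,0,255),1)
    return c
def montage(f,tiles):
    H=600;W=800;o=np.zeros((H,W,3),np.uint8)
    for im,crop,k,(x,y) in tiles:
        c=tile(im,crop,k)[:H-y,:W-x];o[y:y+c.shape[0],x:x+c.shape[1]]=c
    cv2.imwrite("pics/"+f,o)
E
python3 - <<'E'
from h import *
s=cv2.imread("pics/raw_side.png");t=cv2.imread("pics/raw_top.png")
montage("m1.png",[(s,(235,100,345,235),4.4,(0,0)),(t,(162,208,232,264),4.4,(490,0)),(t,(260,188,308,238),6,(490,260))])
montage("m2.png",[(s,(245,260,345,365),4.5,(0,0)),(t,(355,205,420,265),5.2,(455,0))])
E
```

```text
(no output)
```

View pics/m1.png

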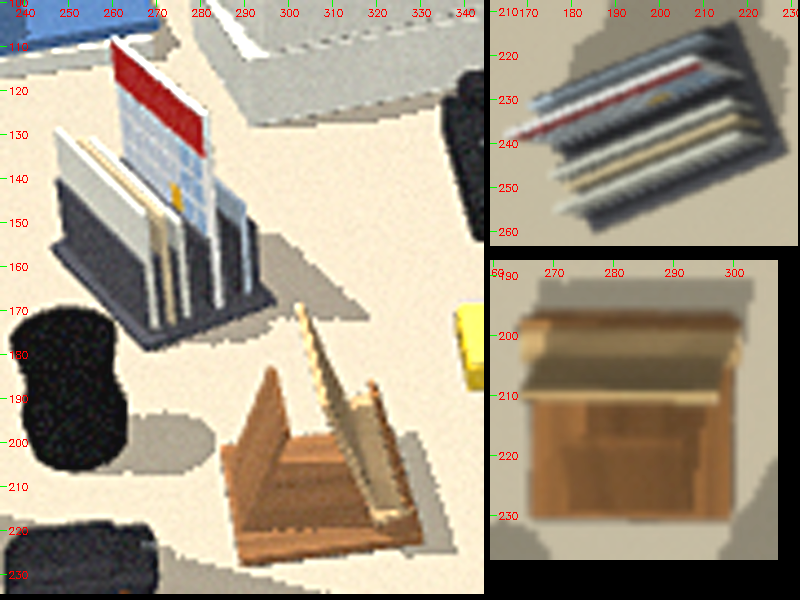

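View pics/m2.png

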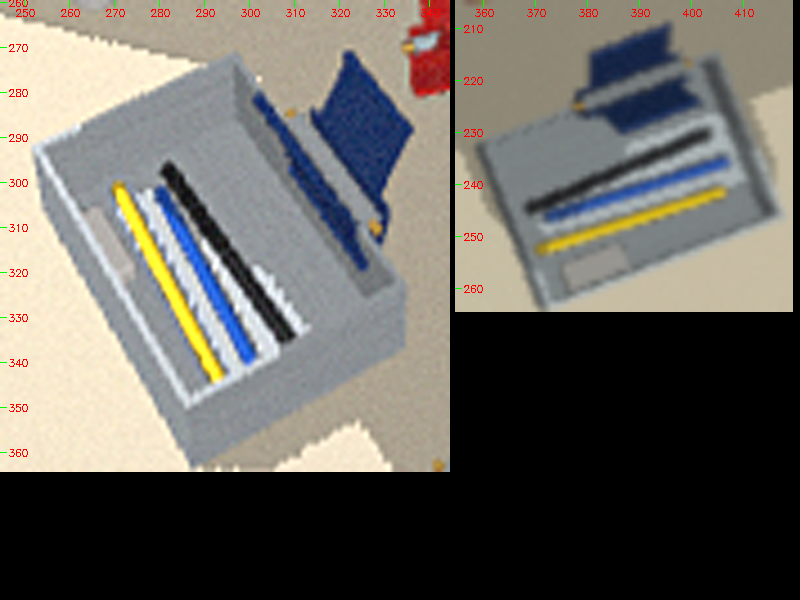

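Run:
```python
from h import *
def p(l,a,b): print(l,*tri(("side",*a),("top",*b)))
p("card far top",(260.3,108.5),(166,237.7));p("card near top",(281.5,124.3),(209,221.3))
p("easel resttop far",(302.5,169.5),(265,210.5));p("?",(296,183.5),(265,210.5));
print("rest near z.127",atz("top",297.5,210.3,.127),proj("side",atz("top",297.5,210.3,.127)))
print("rest far z.127",atz("top",265.2,210.6,.127),proj("side",atz("top",265.2,210.6,.127)))
for uv in((266.5,230),(300,230.5)): P=atz("top",*uv,.005);print("base",P,proj("side",P))
for uv in((265,199),(301,197.5)): P=atz("top",*uv,.043);print("lip",P,proj("side",P))
p("clip pin far",(308.5,284.5),(378,224.7));p("clip pin near",(328,310),(398.7,216.5))
p("lever far out",(322,270.7),(380.5,214.5));p("lever near out",(336,288.5),(396,209))
p("lever far in",(301.5,281),(380,227));
for uv in((359.5,232),(404.5,216),(416.5,246),(372,263)):P=atz("top",*uv,.055);print("tray",P,proj("side",P))
```

```text
card far top [0.5016 0.3945 0.1761] 0.0013614018148261295
card near top [0.5532 0.254  0.1845] 0.00394154401100963
easel resttop far [0.5891 0.0811 0.1233] 0.0010993012367875674
? [0.5815 0.0869 0.0711] 0.025506125611296233
rest near z.127 [ 0.5863 -0.0268  0.127 ] [308.241  190.7025]
rest far z.127 [0.5878 0.0801 0.127 ] [301.8988 168.7472]
base [0.5318 0.0883 0.005 ] [285.2308 201.2865]
base [ 0.5273 -0.0308  0.005 ] [289.6297 226.9989]
lip [0.638  0.0887 0.043 ] [318.0954 187.1999]
lip [ 0.6403 -0.0375  0.043 ] [327.9476 213.2132]
clip pin far [ 0.5349 -0.2994  0.0707] 0.003304381343961469
clip pin near [ 0.5629 -0.3729  0.0657] 0.0010607041765501
lever far out [ 0.5658 -0.3028  0.1151] 0.0026565095938414405
lever near out [ 0.584  -0.3559  0.1133] 0.0009403464516493404
lever far in [ 0.522  -0.3027  0.0918] 0.01004622156458231
tray [ 0.514  -0.2369  0.055 ] [296.0934 269.852 ]
tray [ 0.5657 -0.3952  0.055 ] [331.7858 321.2915]
tray [ 0.4609 -0.432   0.055 ] [286.2477 346.2719]
tray [ 0.4069 -0.276   0.055 ] [253.3433 290.3177]
```

Candidates: the card with red band, side (270,122) / top (188,229), against envelopes at side (265,150), (232..248,210); card chosen (tallest, red band). The clip: blue at side (322,293) / top (390,220); the red clips at side (350,262), (370,306), (362,368) are look-alikes. The easel is at side (307,207). Crops confirm the card and the blue clip on the tray rim, and the measured heights and sizes fit.

```bash
cat >> h.py <<'E'
def tool(yaw,tilt=0):
    c,s=np.cos(tilt),np.sin(tilt);y=np.array([c,0,s]);z=np.array([s,0,-c])
    return R.from_euler('z',yaw,degrees=True).as_matrix()@np.c_[np.cross(y,z),y,z]
def units(targets,cur=None):
    s=state();p,M=(s["ee_pos"],R.from_rotvec(s["eef_rot"]).as_matrix()) if cur is None else cur
    for P,Q in targets:
        print("shift",M.T@(np.array(P)-p)/.025,"turn",np.degrees(R.from_matrix(M.T@Q).as_rotvec())/10)
E
python3 - <<'E'
from h import *
units([((.5,-.2,.33),tool(-20)),((.527,.324,.30),tool(20.2))])
A=(np.array((.5,-.2,.33)),tool(-20))
units([((.527,.324,.30),tool(20.2)),((.527,.324,.155),tool(20.2))],A)
E
```

```text
shift [14.8319 -8.3633 -3.9663] turn [-0.0085 -0.0035 -4.5316]
shift [ 24.5663 -26.9551  -2.7374] turn [-0.0072 -0.0066 -8.5516]
shift [20.0653 -6.1539  1.2   ] turn [ 0.    0.   -4.02]
shift [20.0653 -6.1539  7.    ] turn [ 0.    0.   -4.02]
```

Emit:
servo_tool --rows '[[[14.83,-8.36,-3.97],[0,0,-4.53],-1],[[14.83,-8.36,-3.97],[0,0,-4.53],-1],[[14.83,-8.36,-3.97],[0,0,-4.53],-1],[[14.83,-8.36,-3.97],[0,0,-4.53],-1],[[14.83,-8.36,-3.97],[0,0,-4.53],-1],[[14.83,-8.36,-3.97],[0,0,-4.53],-1],[[24.57,-26.96,-2.74],[0,0,-8.55],-1],[[24.57,-26.96,-2.74],[0,0,-8.55],-1],[[24.57,-26.96,-2.74],[0,0,-8.55],-1],[[24.57,-26.96,-2.74],[0,0,-8.55],-1]]'

```text
time_s: 1.35
ee_pos: [0.4916, 0.001, 0.309]
eef_rot: [-1.792, -2.581, 0.0]
ft_force: [1.8, 0.5, 0.5]
grip_width: 0.0855
grasp_force: 0.0
```

Run:
```python
from h import *
units([((.527,.324,.30),tool(20.2)),((.527,.324,.155),tool(20.2))])
```

```text
shift [11.609   5.8441  0.3581] turn [-0.0009 -0.      0.0259]
shift [11.609   5.8451  6.1581] turn [-0.0009 -0.      0.0259]
```

Emit:
servo_tool --rows '[[[11.61,5.84,0.36],[0,0,0.03],-1],[[11.61,5.84,0.36],[0,0,0.03],-1],[[11.61,5.84,0.36],[0,0,0.03],-1],[[11.61,5.84,0.36],[0,0,0.03],-1],[[11.61,5.84,0.36],[0,0,0.03],-1],[[11.61,5.84,0.36],[0,0,0.03],-1],[[11.61,5.84,0.36],[0,0,0.03],-1],[[11.61,5.84,0.36],[0,0,0.03],-1]]'

```text
time_s: 2.35
ee_pos: [0.5287, 0.3204, 0.3003]
eef_rot: [1.806, 2.57, -0.001]
ft_force: [0.5, 0.4, 0.0]
grip_width: 0.0857
grasp_force: 0.0
```

Run:
```python
from h import *
units([((.527,.324,.30),tool(20.2)),((.527,.324,.155),tool(20.2))])
```

```text
shift [ 0.1586 -0.0156  0.0132] turn [-0.0022  0.0031 -0.0394]
shift [ 0.1618 -0.0133  5.8132] turn [-0.0022  0.0031 -0.0394]
```

Emit:
servo_tool --rows '[[[0.16,-0.01,2],[0,0,0],-1],[[0.16,-0.01,4],[0,0,0],-1],[[0.16,-0.01,5.8],[0,0,0],-1],[[0.16,-0.01,5.8],[0,0,0],-0.5],[[0.16,-0.01,5.8],[0,0,0],0],[[0.16,-0.01,5.8],[0,0,0],0.5],[[0.16,-0.01,5.8],[0,0,0],1],[[0.16,-0.01,5.8],[0,0,0],1],[[0.16,-0.01,5.8],[0,0,0],1],[[0.16,-0.01,5.8],[0,0,0],1]]' --grip_force 40

```text
time_s: 3.6
ee_pos: [0.5281, 0.3261, 0.1569]
eef_rot: [1.804, 2.571, 0.004]
ft_force: [0.2, -0.7, 6.9]
grip_width: 0.0051
grasp_force: 41.9
```

Emit:
servo_tool --rows '[[[0,0,-0.6],[0,0,0],1],[[0,0,-1.5],[0,0,0],1],[[0,0,-3],[0,0,0],1],[[0,0,-5],[0,0,0],1],[[0,0,-7],[0,0,0],1],[[0,0,-7],[0,0,0],1]]'

```text
time_s: 4.35
ee_pos: [0.5286, 0.3266, 0.3357]
eef_rot: [1.803, 2.569, 0.012]
ft_force: [0.3, 0.0, -1.8]
grip_width: 0.0049
grasp_force: 40.9
```

Run:
```python
from h import *
s=grab_frame("side")[:,:,::-1];t=grab_frame("top")[:,:,::-1]
st=state();print(st["ee_pos"],st["grip_width"],st["ft_force"])
cv2.imwrite("pics/a_s.png",s);cv2.imwrite("pics/a_t.png",t)
montage("m3.png",[(s,(220,20,340,220),3,(0,0)),(t,(130,190,240,270),3.8,(370,0))])
```

```text
[0.5271 0.3256 0.3307] 0.005142133064477922 [-0.2211  0.2362 -2.497 ]
```

View pics/m3.png

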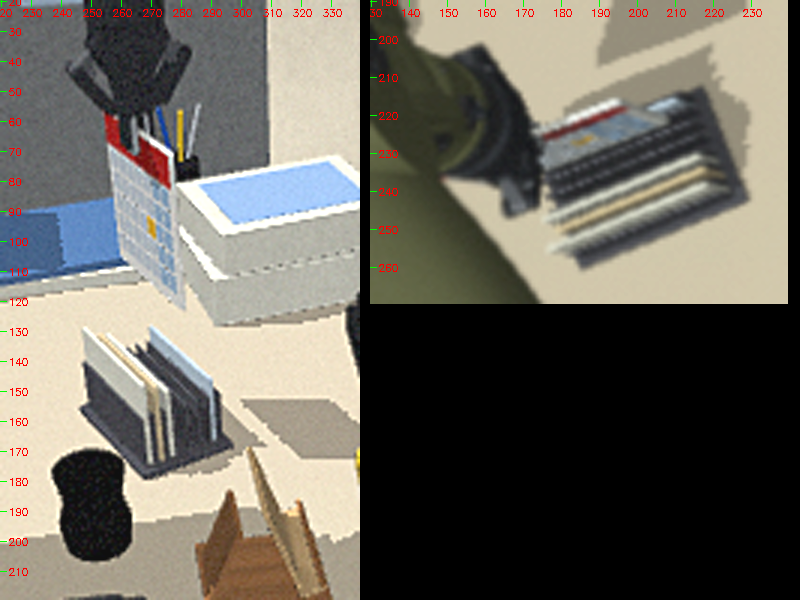

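Run:
```python
from h import *
p=np.array([.5271,.3256,.3557]);y=np.array([.3453,-.9385,0])*.075
for l,q in(("near top",p+y),("near bot",p+y-[0,0,.17]),("far top",p-y),("far bot",p-y-[0,0,.17])):print(l,proj("side",q))
```

```text
near top [276.7014  71.3871]
near bot [280.7391 123.8663]
far top [254.4642  55.6575]
far bot [260.0456 105.7247]
```

Run:
```python
from h import *
s=cv2.imread("pics/a_s.png");montage("m4.png",[(s,(248,48,292,128),7.4,(0,0))])
```

```text
(no output)
```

View pics/m4.png

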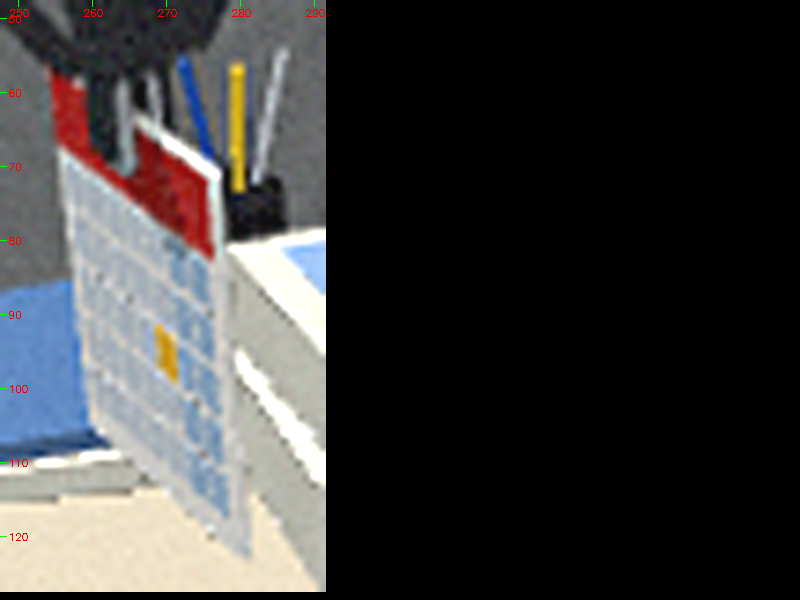

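```bash
cat >> h.py <<'E'
SEAT=np.array([.619,.026,.034]);XS=np.array([.9492,0,.3146]);ZS=np.array([-.3146,0,.9492])
def tcp_for_foot(a,b,tilt,L=.142): return SEAT+a*XS+b*ZS+L*np.array([-np.sin(tilt),0,np.cos(tilt)])
E
python3 - <<'E'
from h import *
T=[(tcp_for_foot(.014,b,.36),tool(0,.36)) for b in(.15,)]+[(tcp_for_foot(.010,.02,.36),tool(0,.36))]
for x in T:print(x[0])
units(T)
E
```

```text
[0.5351 0.026  0.3137]
[0.5722 0.026  0.189 ]
shift [-11.3794  -3.7768   0.676 ] turn [-2.0383 -0.3598  1.9666]
shift [-11.8853  -2.3845   5.663 ] turn [-2.0383 -0.3598  1.9666]
```

Emit:
servo_tool --rows '[[[-1.5,-0.5,0],[-0.27,-0.05,0.25],1],[[-3.2,-1.1,0.1],[-0.6,-0.1,0.55],1],[[-5,-1.7,0.2],[-0.9,-0.16,0.9],1],[[-7,-2.3,0.4],[-1.25,-0.22,1.25],1],[[-9,-3,0.5],[-1.6,-0.28,1.6],1],[[-10.5,-3.5,0.6],[-1.9,-0.33,1.85],1],[[-11.38,-3.78,0.68],[-2.04,-0.36,1.97],1],[[-11.38,-3.78,0.68],[-2.04,-0.36,1.97],1]]'

```text
time_s: 5.45
ee_pos: [0.5329, 0.0245, 0.3109]
eef_rot: [2.03, 2.024, 0.364]
ft_force: [-0.6, 0.4, -1.5]
grip_width: 0.0046
grasp_force: 40.9
```

Run:
```python
from h import *
print(state()["ee_pos"])
units([(tcp_for_foot(.012,b,.36),tool(0,.36)) for b in(.1,.02)])
```

```text
[0.5329 0.0245 0.3109]
shift [ 0.0638 -0.0322  1.921 ] turn [-0.0232  0.0086 -0.0159]
shift [ 0.0682 -0.1471  5.1189] turn [-0.0232  0.0086 -0.0159]
```

Emit:
servo_tool --rows '[[[0.06,-0.03,1],[0,0,0],1],[[0.06,-0.03,2],[0,0,0],1],[[0.06,-0.08,3],[0,0,0],1],[[0.06,-0.12,4],[0,0,0],1],[[0.06,-0.15,5.1],[0,0,0],1],[[0.06,-0.15,5.1],[0,0,0],1]]'

```text
time_s: 6.2
ee_pos: [0.5749, 0.0282, 0.1895]
eef_rot: [2.028, 2.029, 0.363]
ft_force: [-0.4, 0.0, -0.3]
grip_width: 0.0048
grasp_force: 40.9
```

Run:
```python
from h import *
s=grab_frame("side")[:,:,::-1];t=grab_frame("top")[:,:,::-1];cv2.imwrite("pics/b_s.png",s);cv2.imwrite("pics/b_t.png",t)
print(state()["ee_pos"],state()["ft_force"])
units([(tcp_for_foot(.009,b,.36),tool(0,.36)) for b in(.0,-.006)])
montage("m5.png",[(s,(275,130,345,230),6,(0,0)),(t,(250,185,320,245),5,(440,0))])
```

```text
[0.5759 0.028  0.1922] [-0.1134 -0.0125 -2.001 ]
shift [-0.0792 -0.2549  0.8662] turn [-0.0121  0.0002  0.0028]
shift [-0.0792 -0.264   1.1061] turn [-0.0121  0.0002  0.0028]
```

View pics/m5.png

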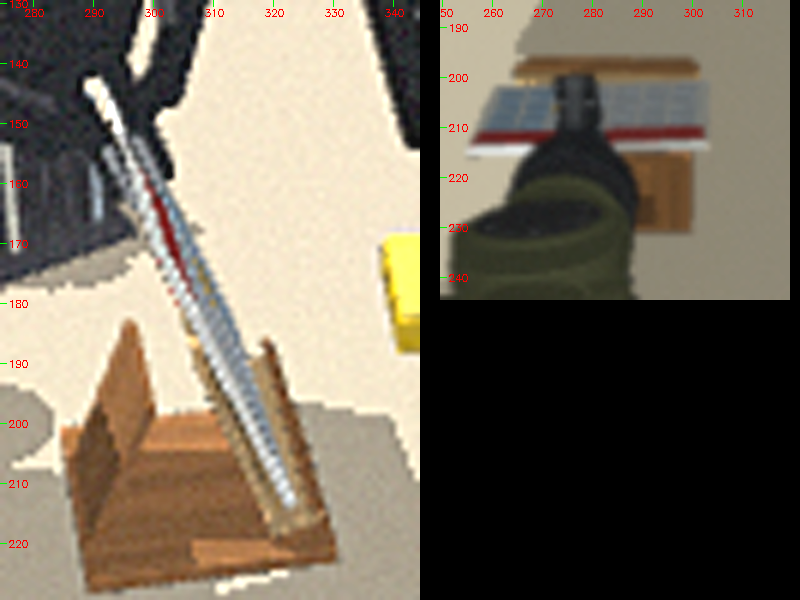

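Emit:
servo_tool --rows '[[[-0.04,-0.13,0.3],[0,0,0],1],[[-0.08,-0.25,0.55],[0,0,0],1],[[-0.08,-0.25,0.7],[0,0,0],1],[[-0.08,-0.25,0.78],[0,0,0],1],[[-0.08,-0.25,0.78],[0,0,0],1]]'

```text
time_s: 6.92
ee_pos: [0.579, 0.0262, 0.1743]
eef_rot: [2.024, 2.024, 0.374]
ft_force: [-1.1, 3.4, 9.0]
grip_width: 0.0054
grasp_force: 42.4
```

Emit:
servo_tool --rows '[[[0,-0.03,-0.06],[0,0,0],1],[[0,-0.03,-0.06],[0,0,0],0.7],[[0,-0.03,-0.06],[0,0,0],0.5],[[0,-0.03,-0.06],[0,0,0],0.2],[[0,-0.03,-0.06],[0,0,0],0.2],[[0,-0.03,-0.06],[0,0,0],0.2],[[0,-0.03,-0.06],[0,0,0],0.2]]' --grip_force 20

```text
time_s: 7.8
ee_pos: [0.5761, 0.0253, 0.1732]
eef_rot: [2.026, 2.025, 0.368]
ft_force: [-0.1, 0.6, -0.2]
grip_width: 0.0344
grasp_force: 0.0
```

Run:
```python
from h import *
s=grab_frame("side")[:,:,::-1];t=grab_frame("top")[:,:,::-1];cv2.imwrite("pics/c_s.png",s);cv2.imwrite("pics/c_t.png",t)
print(state()["ee_pos"],state()["ft_force"],state()["grip_width"])
montage("m6.png",[(s,(275,120,345,230),5.4,(0,0)),(t,(250,185,320,245),5.5,(400,0))])
```

```text
[0.5762 0.0253 0.1733] [-0.1365  0.3535  0.2178] 0.033973944360218875
```

View pics/m6.png

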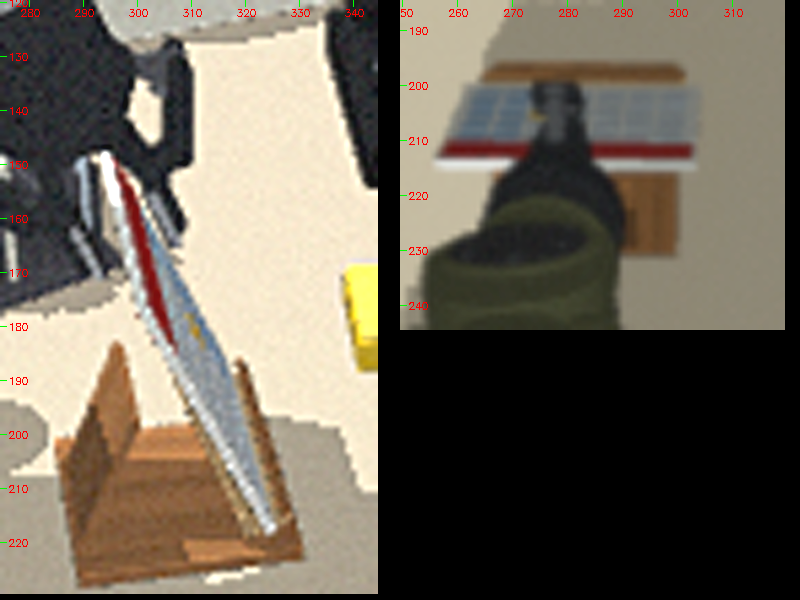

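Run:
```python
from h import *
print(tri(("side",294,148.5),("top",256.7,214.5)),tri(("side",305.5,183),("top",303.3,214.3)))
for til in(.32,.36):
  for a in(.003,.008):
    F=SEAT+a*XS;T=F+.17*np.array([-np.sin(til),0,np.cos(til)])
    print(til,a,T,"fartop",proj("side",T+[0,.075,0]),proj("top",T+[0,.075,0]),"neartop",proj("side",T-[0,.075,0]),proj("top",T-[0,.075,0]),"nearfoot",proj("side",F-[0,.075,0]))
units([((.5762-.0352*2.4,.0253,.1733+.094*2.4),tool(0,.36)), ((.5,.026,.35),tool(0,0))])
```

```text
(array([0.5699, 0.1013, 0.1864]), np.float64(0.0010650759073113829)) (array([ 0.5722, -0.0468,  0.17  ]), np.float64(0.007844114649672232))
0.32 0.003 [0.5684 0.026  0.1963] fartop [293.1503 145.7167] [256.4506 214.4994] neartop [302.43  175.831] [303.942  213.4145] nearfoot [322.5694 218.8197]
0.32 0.008 [0.5731 0.026  0.1979] fartop [294.755  145.0564] [256.3787 212.953 ] neartop [304.2121 175.1058] [303.9016 211.8664] nearfoot [324.1802 218.1751]
0.36 0.003 [0.562 0.026 0.194] fartop [290.9866 146.6507] [256.553 216.589] neartop [300.0264 176.8544] [303.9972 215.5065] nearfoot [322.5694 218.8197]
0.36 0.008 [0.5667 0.026  0.1956] fartop [292.5902 145.9908] [256.4812 215.0456] neartop [301.8072 176.1298] [303.9569 213.9614] nearfoot [324.1802 218.1751]
shift [-0.0042  0.0157 -9.6371] turn [-0.0017  0.003  -0.0028]
shift [ 0.0246 -0.3628 -7.6898] turn [ 2.0609  0.0025 -0.0033]
```

Emit:
servo_tool --rows '[[[0,0,-0.8],[0,0,0],0.2],[[0,0,-2],[0,0,0],0.2],[[0,0,-4],[0,0,0],0.2],[[0,0,-6],[0,0,0],0.2],[[0,-0.3,-7.2],[0.7,0,0],0],[[0,-0.4,-7.6],[1.4,0,0],-0.75],[[0,-0.4,-7.7],[2.06,0,0],-0.75],[[0,-0.4,-7.7],[2.06,0,0],-0.75]]'

```text
time_s: 8.9
ee_pos: [0.5006, 0.0254, 0.3486]
eef_rot: [-2.222, -2.22, 0.003]
ft_force: [0.1, -0.4, -0.9]
grip_width: 0.0749
grasp_force: 0.0
```

Run:
```python
from h import *
s=grab_frame("side")[:,:,::-1];t=grab_frame("top")[:,:,::-1];cv2.imwrite("pics/d_s.png",s);cv2.imwrite("pics/d_t.png",t)
print(state()["ee_pos"])
units([((.548,-.337,.20),tool(19.3)),((.548,-.337,.083),tool(19.3))])
```

```text
[0.4992 0.0254 0.3493]
shift [-14.4908   1.9569   5.977 ] turn [ 0.0044  0.0029 -1.9341]
shift [-14.4891   1.953   10.657 ] turn [ 0.0044  0.0029 -1.9341]
```

Emit:
servo_tool --rows '[[[-14.49,1.96,2],[0,0,-1.93],-0.75],[[-14.49,1.96,4],[0,0,-1.93],-0.75],[[-14.49,1.96,5],[0,0,-1.93],-0.75],[[-14.49,1.96,6],[0,0,-1.93],-0.75],[[-14.49,1.96,6],[0,0,-1.93],-0.75],[[-14.49,1.96,6],[0,0,-1.93],-0.75],[[-14.49,1.96,6],[0,0,-1.93],-0.75],[[-14.49,1.96,6],[0,0,-1.93],-0.75],[[-14.49,1.96,6],[0,0,-1.93],-0.75],[[-14.49,1.96,6],[0,0,-1.93],-0.75]]'

```text
time_s: 10.25
ee_pos: [0.5482, -0.3359, 0.2016]
eef_rot: [1.815, 2.561, 0.0]
ft_force: [0.6, 0.3, 0.2]
grip_width: 0.0747
grasp_force: 0.0
```

Run:
```python
from h import *
s=grab_frame("side")[:,:,::-1];t=grab_frame("top")[:,:,::-1];cv2.imwrite("pics/e_s.png",s);cv2.imwrite("pics/e_t.png",t)
print(state()["ee_pos"])
units([((.548,-.337,.083),tool(19.3))])
d=cv2.imread("pics/d_s.png");dt=cv2.imread("pics/d_t.png")
montage("m7.png",[(s,(245,190,345,330),4,(0,0)),(d,(280,135,335,230),4,(405,0)),(dt,(250,190,310,235),5,(405,375)),(t,(365,195,420,245),3,(632,0))])
```

```text
[ 0.5483 -0.3361  0.2013]
shift [-0.0226 -0.0291  4.7304] turn [0.0074 0.0095 0.0039]
```

View pics/m7.png

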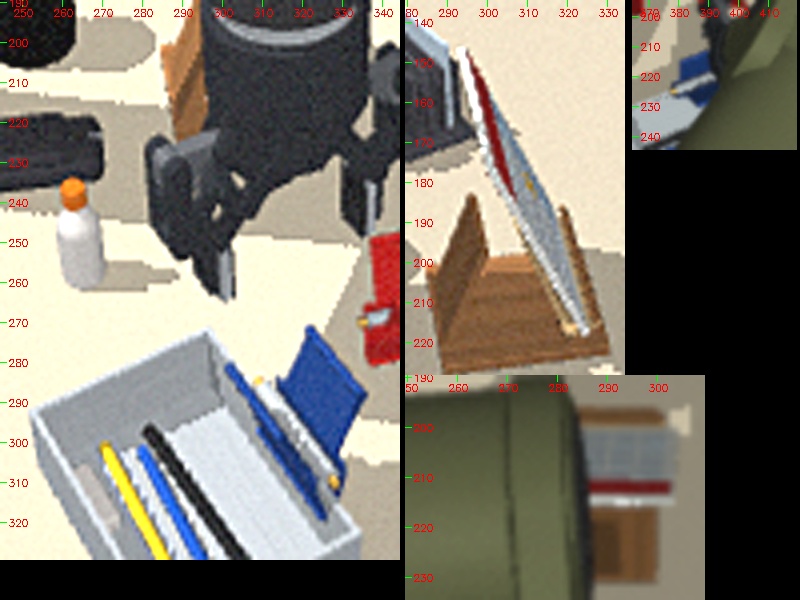

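Emit:
servo_tool --rows '[[[0,0,1.5],[0,0,0],-0.75],[[0,0,3],[0,0,0],-0.75],[[0,0,4.2],[0,0,0],-0.75],[[0,0,4.7],[0,0,0],-0.75],[[0,0,4.7],[0,0,0],-0.75]]' --grip_force 22

```text
time_s: 10.98
ee_pos: [0.5477, -0.3365, 0.0824]
eef_rot: [-1.818, -2.562, 0.0]
ft_force: [-0.3, -0.8, 0.3]
grip_width: 0.0749
grasp_force: 0.0
```

Emit:
servo_tool --rows '[[[0,0,0],[0,0,0],-0.3],[[0,0,0],[0,0,0],0.1],[[0,0,0],[0,0,0],0.5],[[0,0,0],[0,0,0],1],[[0,0,0],[0,0,0],1],[[0,0,0],[0,0,0],1],[[0,0,0],[0,0,0],1],[[0,0,0],[0,0,0],1]]' --grip_force 22

```text
time_s: 11.98
ee_pos: [0.5492, -0.3374, 0.085]
eef_rot: [1.816, 2.559, 0.001]
ft_force: [-1.0, 1.8, 9.1]
grip_width: 0.0148
grasp_force: 24.2
```

Emit:
servo_tool --rows '[[[0,0,-0.3],[0,0,0],1],[[0,0,-0.8],[0,0,0],1],[[0,0,-1.6],[0,0,0],1],[[0,0,-2.6],[0,0,0],1],[[0,0,-4],[0,0,0],1],[[0,0,-6],[0,0,0],1],[[0,0,-7],[0,0,0],1],[[0,0,-7],[0,0,0],1]]'

```text
time_s: 12.98
ee_pos: [0.5491, -0.3378, 0.2606]
eef_rot: [1.815, 2.557, 0.0]
ft_force: [-0.2, -0.0, -2.5]
grip_width: 0.0145
grasp_force: 23.1
```

Run:
```python
from h import *
s=grab_frame("side")[:,:,::-1];cv2.imwrite("pics/f_s.png",s)
st=state();print(st["ee_pos"],st["grip_width"],st["grasp_force"],st["ft_force"])
p=st["ee_pos"];M=tool(19.3)
for d in(0,.012,.02,.048):
  for y in(-.036,.036):
    q=p+d*M[:,2]+y*M[:,0];print(d,y,proj("side",q))
montage("m8.png",[(s,(275,150,355,270),5,(0,0))])
```

```text
[ 0.5482 -0.3372  0.2584] 0.013951615709781248 23.1379571557045 [-1.2008 -0.7023 -0.9409]
0 -0.036 [327.5133 248.6549]
0 0.036 [308.2478 226.2023]
0.012 -0.036 [327.4641 253.025 ]
0.012 0.036 [308.3863 230.5281]
0.02 -0.036 [327.4319 255.8894]
0.02 0.036 [308.4772 233.3662]
0.048 -0.036 [327.3225 265.6187]
0.048 0.036 [308.7862 243.022 ]
```

View pics/m8.png

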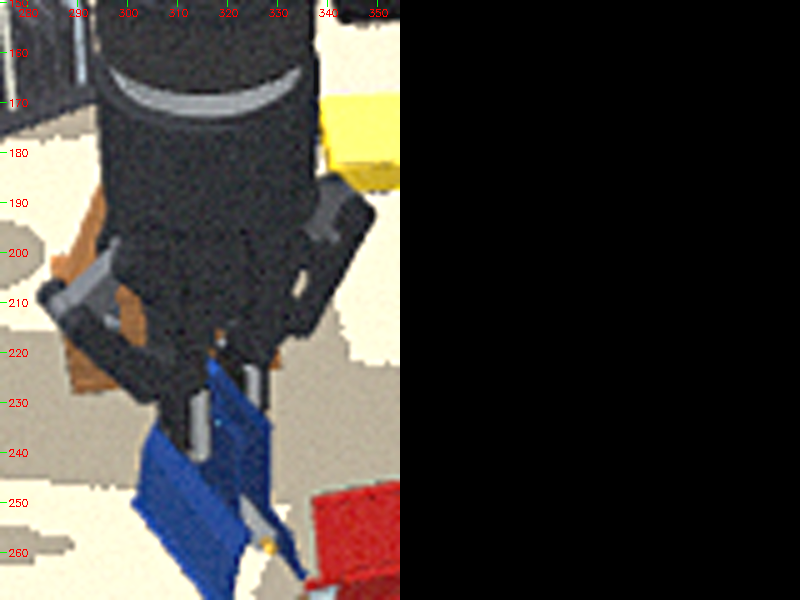

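Run:
```python
from h import *
s=cv2.imread("pics/f_s.png");h=cv2.cvtColor(s,cv2.COLOR_BGR2HSV)
b=cv2.inRange(h,(105,120,40),(130,255,255));b[:,:295]=0;b[:,350:]=0;b[:215]=0;b[290:]=0
n,l,st,_=cv2.connectedComponentsWithStats(b);i=1+np.argmax(st[1:,4]);b=(l>0).astype(np.uint8)
for y in range(218,290,2):
    x=np.where(b[y])[0]
    if len(x):print(y,x.min(),x.max(),len(x),end=" | ")
g=cv2.inRange(h,(15,120,100),(30,255,255));g[:,:300]=0;g[:,345:]=0;g[:230]=0;g[290:]=0;print("\ngold",np.argwhere(g)[:,::-1].tolist())
p=np.array([.5482,-.3372,.2584]);M=tool(19.3)
P=lambda x,y,d:proj("side",p+M@np.array([-y,x,d]))  # x: clip x along tool y ; y positive= near camera
for dh in(.012,.018,.024,.030):
    print(dh,"levtop R near",P(.0075,.028,dh-.044),"far",P(.0075,-.028,dh-.044),"L near",P(-.0075,.028,dh-.044),"L far",P(-.0075,-.028,dh-.044),"pin",P(0,.038,dh),"lipL near",P(-.018,.036,dh+.036),"lipR near",P(.018,.036,dh+.036))
```

```text
222 316 318 3 | 224 316 319 4 | 226 316 321 6 | 228 317 323 7 | 230 317 324 8 | 232 317 327 11 | 234 306 328 12 | 236 305 328 15 | 238 304 328 17 | 240 304 328 19 | 242 303 328 24 | 244 303 328 26 | 246 303 328 26 | 248 303 328 26 | 250 301 328 25 | 252 303 329 23 | 254 304 330 22 | 256 306 332 21 | 258 307 333 21 | 260 309 333 18 | 262 311 334 14 | 264 312 335 13 | 266 314 321 8 | 268 315 321 7 | 270 317 320 4 | 272 318 320 3 | 
gold [[327, 258], [328, 258], [329, 258], [328, 259], [329, 259], [328, 260], [329, 260], [334, 270], [335, 270], [336, 270], [335, 271], [336, 271]]
0.012 levtop R near [328.7496 232.4254] far [313.2641 215.2248] L near [321.8453 235.4446] L far [306.5703 217.9634] pin [328.0156 253.6897] lipL near [319.46   269.3585] lipR near [335.015  261.9468]
0.018 levtop R near [328.7179 234.7419] far [313.3109 217.5164] L near [321.8496 237.7645] L far [306.651  220.2592] pin [327.9885 255.8419] lipL near [319.476  271.3861] lipR near [334.955  263.9729]
0.024 levtop R near [328.6866 237.0345] far [313.3573 219.7853] L near [321.854  240.0601] L far [306.7309 222.5323] pin [327.9617 257.9725] lipL near [319.4918 273.3938] lipR near [334.8956 265.9794]
0.03 levtop R near [328.6556 239.3035] far [313.4031 222.032 ] L near [321.8582 242.3319] L far [306.8099 224.7827] pin [327.9352 260.0818] lipL near [319.5074 275.3819] lipR near [334.8368 267.9667]
```

```bash
cat >> h.py <<'E'
TI=.345;ZC=np.array([-np.sin(TI),0,np.cos(TI)]);CT=SEAT+.0055*XS+.17*ZC
def tcp_clip(depth): return CT+(.057-depth)*ZC
E
python3 - <<'E'
from h import *
print(CT)
units([((.50,-.15,.36),tool(10,.17)),(tcp_clip(-.08),tool(0,TI))])
print([tcp_clip(d) for d in(-.08,.018)])
d=cv2.imread("pics/d_s.png");t=cv2.imread("pics/d_t.png")
print("side top edge near far-corner rows",[ (y,d[y,286:304].sum(1).tolist()) for y in(150,156)])
print("top cols: gray rows 208-220",[(x,cv2.cvtColor(t,6)[208:220,x].tolist(),t[208:220,x,2].astype(int).tolist()) for x in(291,299)])
for n,P in(("side",CT+[0,.06,0]),("side",CT+[0,.05,0]),("top",CT+[0,-.035,0]),("top",CT+[0,-.06,0])):print(n,proj(n,P))
E
```

```text
[0.5667 0.026  0.1957]
shift [ 7.6986  0.6542 -4.0765] turn [-0.9639 -0.0688  0.9243]
shift [14.0782  3.7444 -2.6699] turn [-1.9492 -0.3231  1.908 ]
[array([0.5204, 0.026 , 0.3246]), array([0.5535, 0.026 , 0.2324])]
side top edge near far-corner rows [(150, [94, 216, 323, 397, 373, 82, 162, 344, 696, 727, 195, 493, 517, 499, 484, 475, 489, 485]), (156, [96, 103, 106, 95, 375, 256, 60, 148, 286, 617, 737, 279, 80, 75, 322, 509, 494, 498])]
top cols: gray rows 208-220 [(291, [80, 75, 67, 39, 27, 51, 116, 120, 70, 51, 46, 39], [77, 73, 74, 68, 67, 77, 118, 120, 82, 70, 65, 55]), (299, [76, 74, 73, 41, 22, 44, 102, 115, 71, 53, 54, 54], [72, 70, 72, 67, 65, 71, 103, 115, 82, 72, 73, 74])]
side [293.4352 148.7068]
side [294.0043 150.5671]
top [291.2863 214.2432]
top [299.2048 214.0614]
```

Emit:
servo_tool --rows '[[[2,0.2,-1.1],[-0.25,-0.02,0.24],1],[[4,0.35,-2.2],[-0.5,-0.04,0.48],1],[[6,0.5,-3.2],[-0.75,-0.05,0.72],1],[[7.7,0.7,-4],[-0.96,-0.07,0.92],1],[[9.5,1.5,-3.9],[-1.25,-0.13,1.2],1],[[11.3,2.4,-3.5],[-1.55,-0.2,1.5],1],[[12.8,3.1,-3],[-1.8,-0.27,1.75],1],[[14.08,3.74,-2.67],[-1.95,-0.32,1.91],1],[[14.08,3.74,-2.67],[-1.95,-0.32,1.91],1],[[14.08,3.74,-2.67],[-1.95,-0.32,1.91],1]]'

```text
time_s: 14.28
ee_pos: [0.5193, 0.026, 0.3231]
eef_rot: [2.036, 2.037, 0.352]
ft_force: [0.9, 0.1, -1.0]
grip_width: 0.0148
grasp_force: 23.2
```

Run:
```python
from h import *
st=state();print(st["ee_pos"],st["grip_width"],st["grasp_force"])
units([(tcp_clip(d),tool(0,TI)) for d in(-.08,-.012,.018)])
s=grab_frame("side")[:,:,::-1];cv2.imwrite("pics/g_s.png",s);h=cv2.cvtColor(s,40)
b=cv2.inRange(h,(105,120,40),(130,255,255));b[:,:270]=0;b[:,350:]=0;b[:60]=0;b[180:]=0
for y in range(60,180,3):
    x=np.where(b[y])[0]
    if len(x):print(y,x.min(),x.max(),len(x),end=" | ")
g=cv2.inRange(h,(15,120,100),(30,255,255));g[:,:270]=0;g[:,345:]=0;g[:60]=0;g[180:]=0;print("\ngold",np.argwhere(g)[:,::-1].tolist())
p=st["ee_pos"];M=R.from_rotvec(st["eef_rot"]).as_matrix()
P=lambda x,y,d:proj("side",p+M@np.array([-y,x,d]))
for dh in(.015,.021,.027): print(dh,"levtopR near",P(.0075,.028,dh-.044),"pin",P(0,.038,dh),"pin far",P(0,-.038,dh),"lipL near",P(-.018,.036,dh+.036),"lipR near",P(.018,.036,dh+.036))
```

```text
[0.5193 0.026  0.3231] 0.01479118463125151 23.156413435935974
shift [ 0.0013  0.061  -0.0447] turn [-0.021  -0.006   0.0001]
shift [-0.0015  0.0709  2.6752] turn [-0.021  -0.006   0.0001]
shift [-0.0028  0.0753  3.8752] turn [-0.021  -0.006   0.0001]
60 273 274 2 | 63 274 275 2 | 66 275 276 2 | 69 275 276 2 | 72 276 277 2 | 105 270 270 1 | 108 272 272 1 | 111 273 273 1 | 114 270 275 3 | 117 270 276 5 | 120 271 280 4 | 123 273 283 8 | 126 274 286 9 | 129 276 289 9 | 132 277 290 9 | 135 276 291 8 | 138 277 292 6 | 141 277 293 4 | 144 278 279 2 | 147 279 280 2 | 
gold [[279, 60], [280, 60], [279, 61], [280, 61], [279, 62], [280, 62], [279, 63], [280, 63], [279, 64], [280, 64], [279, 65], [280, 65], [279, 66], [280, 66], [279, 67], [280, 67], [279, 68], [280, 68], [279, 69], [280, 69], [280, 70], [280, 71], [280, 72], [280, 73], [281, 136], [282, 136], [282, 137], [340, 169], [341, 169], [342, 169], [343, 169], [344, 169], [339, 170], [340, 170], [341, 170], [342, 170], [343, 170], [344, 170], [339, 171], [340, 171], [341, 171], [342, 171], [343, 171], [344, 171], [339, 172], [340, 172],
[... 281 characters left out ...]
, 176], [342, 176], [343, 176], [344, 176], [339, 177], [340, 177], [341, 177], [342, 177], [343, 177], [344, 177], [339, 178], [340, 178], [341, 178], [342, 178], [343, 178], [344, 178], [340, 179], [341, 179], [342, 179], [343, 179], [344, 179]]
0.015 levtopR near [275.657  114.6351] pin [280.6483 132.4355] pin far [276.636  117.9383] lipL near [279.692  146.1527] lipR near [292.7212 140.4999]
0.021 levtopR near [276.665  116.6779] pin [281.6125 134.3582] pin far [277.5632 119.8125] lipL near [280.6342 147.9698] lipR near [293.6136 142.3435]
0.027 levtopR near [277.6644 118.7036] pin [282.5687 136.2652] pin far [278.4833 121.6721] lipL near [281.569  149.7724] lipR near [294.499  144.1724]
```

Emit:
servo_tool --rows '[[[0,0.06,1],[0,0,0],1],[[0,0.06,2],[0,0,0],1],[[0,0.07,2.6],[0,0,0],1],[[0,0.07,3],[0,0,0],1],[[0,0.07,3.2],[0,0,0],1],[[0,0.07,3.2],[0,0,0],1]]'

```text
time_s: 15.08
ee_pos: [0.5487, 0.0263, 0.2496]
eef_rot: [2.036, 2.035, 0.355]
ft_force: [0.8, -0.7, -0.5]
grip_width: 0.0147
grasp_force: 23.2
```

Run:
```python
from h import *
st=state();print(st["ee_pos"],st["ft_force"],st["grip_width"],st["grasp_force"])
units([(tcp_clip(d),tool(0,TI)) for d in(.018,)])
s=grab_frame("side")[:,:,::-1];cv2.imwrite("pics/h_s.png",s);h=cv2.cvtColor(s,40)
b=cv2.inRange(h,(105,120,40),(130,255,255));w=cv2.inRange(h,(0,0,150),(180,60,255));r=cv2.inRange(h,(170,130,60),(180,255,255))|cv2.inRange(h,(0,130,60),(5,255,255))
for y in range(140,192,2):
    print(y,"".join("B" if b[y,x] else "R" if r[y,x] else "w" if w[y,x] else "." for x in range(275,325)))
CTp=CT;print("card top near/far corner",proj("side",CT-[0,.075,0]),proj("side",CT+[0,.075,0]))
```

```text
[0.5487 0.0263 0.2496] [ 0.807  -0.7116 -0.5262] 0.014706988683991394 23.154214918613434
shift [-0.0113 -0.0482  0.7127] turn [-0.008  -0.0082 -0.0047]
140 ........BBB..BB......wwwwwwwwwwwwwwwwwwwwwwwwwwwww
142 .........BBB..BB...wwwwwwwwwwwwwwwwwwwwwwwwwwwwwww
144 .........BBBBww.B..B.wwwwwwwwwwwwwwwwwwwwwwwwwwwww
146 ...........BB....BBBBB.wwwwwwwwwwwwwwwwwwwwwwwwwww
148 ............BB....BBBBB.wwwwwwwwwwwwwwwwwwwwwwwwww
150 w............BB....BBBBBB..wwwwwwwwwwwwwwwwwwwwwww
152 .............BB.....BBBBBBB.wwwwwwwwwwwwwwwwwwwwww
154 .............BBB....BBBBBBBBwwwwwwwwwwwwwwwwwwwwww
156 .w...........BBBB....BBBBBBB.wwwwwwwwwwwwwwwwwwwww
158 .w............BBB.....w.BBBBB.wwwwwwwwwwwwwwwwwwww
160 ..............BBB.....w.R.BBBBwwwwwwwwwwwwwwwwwwww
162 ...............BB......wRRRBBB.wwwwwwwwwwwwwwwwwww
164 ...............BBB.....w.RR.BBB.wwwwwwwwwwwwwwwwww
166 ................BB......wRRR...wwwwwwwwwwwwwwwwwww
168 ..w..............BB....ww.RR......wwwwwwwwwwwwwwww
170 .................BB......wRRR....wwwwwwwwwwwwwwwww
172 .......................w...RR......wwwwwwwwwwwwwww
174 ......................ww..wRRR......wwwwwwwwwwwwww
176 ...................wwwwwww..RR.......wwwwwwwwwwwww
178 .wwwwwww.wwwwwwwwwwwwwwww..w.RR.......wwwwwwwwwwww
180 wwwwwwwwwwwwwwwwwwwwwwwwwwwww.R........wwwwwwwwwww
182 wwwwwwwwwwwwwwwwwwwwwwwwwwww.w.R........wwwwwwwwww
184 wwwwwwwwwwwwwwwwwwww...wwwwwww.w.........wwwwwwwww
186 wwwwwwwwwwwwwwwwwwww....wwwwww............ww.wwwww
188 wwwwwwwwwwwwwwwwwww.....wwwwwww............w..wwww
190 wwwwwwwwwwwwwwwwww.......wwwwwww...............www
card top near/far corner [301.8136 176.0995] [292.5956 145.962 ]
```

Emit:
servo_tool --rows '[[[0,-0.03,0.2],[0,0,0],1],[[0,-0.05,0.4],[0,0,0],1],[[0,-0.05,0.6],[0,0,0],1],[[0,-0.05,0.7],[0,0,0],1],[[0,-0.05,0.7],[0,0,0],1],[[0,-0.05,0.7],[0,0,0],1],[[0,-0.05,0.7],[0,0,0],1]]'

```text
time_s: 16.0
ee_pos: [0.5534, 0.0264, 0.2328]
eef_rot: [2.036, 2.035, 0.355]
ft_force: [-0.2, 0.4, -0.4]
grip_width: 0.0145
grasp_force: 23.2
```

Run:
```python
from h import *
st=state();print(st["ee_pos"],st["ft_force"],st["grip_width"],st["grasp_force"],st["qd"])
units([(tcp_clip(d),tool(0,TI)) for d in(.018,)])
s=grab_frame("side")[:,:,::-1];h=cv2.cvtColor(s,40)
b=cv2.inRange(h,(105,120,40),(130,255,255));w=cv2.inRange(h,(0,0,150),(180,60,255));r=cv2.inRange(h,(170,130,60),(180,255,255))|cv2.inRange(h,(0,130,60),(5,255,255))
for y in range(150,222,2):
    print(y,"".join("B" if b[y,x] else "R" if r[y,x] else "w" if w[y,x] else "." for x in range(285,330)))
m=CT-.018*ZC;print("lips",[proj("side",m+x*np.array([np.cos(TI),0,np.sin(TI)])-[0,.036,0]) for x in(-.018,0,.018)])
```

```text
[0.5534 0.0264 0.2328] [-0.2241  0.4454 -0.4336] 0.014527198905424938 23.15447688102722 [-0.0002  0.002  -0.0003 -0.0018 -0.0003 -0.001 ]
shift [-0.0154  0.001   0.0154] turn [-0.0066 -0.0086 -0.0039]
150 ..BBB.w.B.BBB.wwwwwwwwwwwwwwwwwwwwwwwwwwwwwww
152 ...BBB...BBBBB.wwwwwwwwwwwwwwwwwwwwwwwwwwwwww
154 ....BBB...BBBBBB.wwwwwwwwwwwwwwwwwwwwwwwwwwww
156 .....BB....BBBBBBBBwwwwwwwwwwwwwwwwwwwwwwwwww
158 .....BBB....BBBBBBB.wwwwwwwwwwwwwwwwwwwwwwwww
160 .......B.....BBBBBBB.wwwwwwwwwwwwwwwwwwwwwwww
162 .....BBBB......BBBBBBwwwwwwwwwwwwwwwwwwwwwwww
164 ......BBB......R.BBBB.wwwwwwwwwwwwwwwwwwwwwww
166 .......BB.....wRRR.BBB.wwwwwwwwwwwwwwwwwwwwww
168 .......BB....ww.RR..BBB.wwwwwwwwwwwwwwwwwwwww
170 ........BB.....wRRR..BB.wwwwwwwwwwwwwwwwwwwww
172 .........B...www.RR.....wwwwwwwwwwwwwwwwwwwww
174 .........BB.ww..w.RR......wwwwwwwwwwwwwwwwwww
176 ...........wwwww..RR.......wwwwwwwwwwwwwwwwww
178 wwwwwwwwwwwwwww..w.RR.......wwwwwwwwwwwwwwwww
180 wwwwwwwwwwwwwwwwwww.R........wwwwwwwwwwwwwwww
182 wwwwwwwwwwwwwwwwww.w.R........wwwwwwwwwwwwwww
184 wwwwwwwwww...wwwwwww.w.........wwwwwwwwwwwwww
[... 293 characters left out ...]
.wwwwww
198 wwwww...........www.w........w...............
200 ww.w..........................w..............
202 .............................................
204 ...............................ww............
206 ................................ww...........
208 w............................................
210 ....................................w........
212 .............................................
214 ......................................w......
216 ......................................ww.....
218 .......................................w.....
220 .............................................
lips [array([295.5926, 175.1622]), array([301.6933, 172.5317]), array([307.8071, 169.895 ])]
```

```bash
python3 -c "
from h import *
print(hand_in())"
```

```text
the job is handed in; nothing more can be done
None
```

I handed the job in at about 16 s. The card stands on the easel ledge, released and leaning on the rest. The blue clip is held wide open over the middle of its top edge, about 18 mm down, with no contact force showing.

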